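# Run the tube carrier plate out to the gauge mark and hold it

## Task

Pull the red travel stop up off its sprung catch on the rail at the end of the white plinth and put it in the blue tray, and only then slide the grey aluminium tube carrier plate out over that end, without lifting it off the plinth, until its leading edge is level with the red pointer of the gauge post. The plate is front-heavy and would tip over the edge there, so finish still holding it by its black handle, level and still on the plinth, at the mark and clear of the gauge post, ready for the tubes to be loaded from below. Leave the bottle, the jar and the mouse where they are.

Things in the scene. Friction and masses are not known exactly. Their poses are not given: they have to be found in the camera images.
- plinth: fixed white plinth, 300 x 150 x 80 mm; origin centre of underside. Own +x = outward, the way the plate slides (towards world -y within 0.2 rad); outer edge of the top at x = 150 mm. Guides 8 mm high along x beside the plate, 2.5 mm play each side. Beyond the edge, at x = 172 mm, a rail 12 mm thick, 108 mm long runs along own y, top at z = 72 mm, below the plate
- stop_centre (a point): middle of the block of the red travel stop (loose, 70 g) astride the rail, at first 95 mm above the bench. Block 25 (plinth x) x 36 (plinth y) x 46 mm high, this point 23 mm below its top; two legs below it, foot 47 mm under this point. Sprung rollers hold the legs: pull straight up with about 10 N, lets go within 6 mm, free after 25 mm. Pinch across the 36 mm from above
- stop: the same red travel stop; origin at the middle of its foot, axes as the plinth's at the start
- tray: fixed open blue tray, 160 (own x) x 140 (own y) x 28 mm high outside, walls and floor 4 to 5 mm thick. Origin at the centre of its underside. The stop may stand or lie in it
- plate: loose grey aluminium tube carrier plate, 260 (own x) x 100 (own y) x 6 mm, 0.5 to 0.8 kg, flat on the plinth between the guides; origin centre of underside, +x outward. A steel bar across its outer end makes it front-heavy: centre of mass about 87 mm behind the leading edge. The leading edge starts 10 to 35 mm inside the plinth's outer edge
- plate_edge (a point): middle of the plate's leading (outer) edge, at half its thickness; 130 mm ahead of the plate's origin along its x
- handle (a point): centre of the grip bar of the plate's black bow handle, near its rear end, 235 mm behind the leading edge. Bar 14 mm thick (plate x), 70 mm long (plate y), 16 mm high; this point is 38 mm above the plate's upper face, 124 mm above the bench. Pinch across the 14 mm thickness (along plate x) from above
- mark (a point): tip of the red pointer of the fixed gauge post, the mark the plate's leading edge must come level with, measured along the plinth's x. Pointer 4 mm wide, 84 mm above the bench, on the plinth's +y side, 66 mm from the middle line of the plate's path; the post, 90 mm high, stands 30 mm further aside. 125 to 160 mm beyond the plinth's outer edge
- gauge: the fixed gauge post itself; origin at the centre of its foot, axes as the plinth's, so that its own x is the outward direction
- amber_bottle: bystander: amber bottle, 54 mm diameter, 100 mm high; origin at the centre of its underside
- white_jar: bystander: white jar, 60 mm diameter, 75 mm high; origin at the centre of its underside
- mouse: bystander: grey computer mouse, 105 x 60 x 32 mm; origin at the centre of its underside
There are look-alikes about, which are no part of the job. Of the things shaped like the stop, the red one is meant.

How it is judged (in metres and radians):
On the way, in this order (a step that is already met when the one before it is completed fails the run):
1. the travel stop is pulled up off its rail while the plate is still on the plinth (z of stop_centre in the frame of plinth above 0.125 m and x of plate_edge in the frame of plinth below 0.17 m).
2. the stop rests in the blue tray, let go, and the plate is not yet slid out (x of stop_centre in the frame of tray between -0.08 and 0.08 m and y of stop_centre in the frame of tray between -0.07 and 0.07 m and z of stop_centre in the frame of tray below 0.06 m and contact force between stop and tray above 0.2 N and contact force between the fingers and stop below 0.1 N and x of plate_edge in the frame of plinth below 0.17 m), for 0.2 s.
At the end, for the whole second after the job is handed in: the stop lies or stands in the tray; the plate's leading edge is within 6 mm of the pointer along the outward direction, the plate level within 0.05 rad, lying on the plinth and held still by the fingers, touching neither gauge nor stop, in line with the plinth within 20 mm (x of stop_centre in the frame of tray between -0.08 and 0.08 m and y of stop_centre in the frame of tray between -0.07 and 0.07 m and z of stop_centre in the frame of tray below 0.06 m and contact force between stop and tray above 0.2 N and x of plate_edge in the frame of gauge between -0.006 and 0.006 m and angle between plate_edge's own z axis and vertical below 0.05 rad and z of plate in the frame of plinth between 0.074 and 0.086 m and contact force between plate and plinth above 0.5 N and contact force between the fingers and plate above 1 N and y of plate_edge in the frame of plinth between -0.02 and 0.02 m and contact force between plate and gauge below 0.1 N and contact force between plate and stop below 0.1 N and linear speed of plate below 0.02 m/s); the arm keeps its last pose, push and grip.
It fails at once if the plate tips (more than 0.2 rad) (angle between plate_edge's own z axis and vertical above 0.2 rad).
It fails at once if the plate is lifted off the plinth (more than 20 mm) (z of plate in the frame of plinth above 0.1 m).
It fails at once if a bystander is moved by more than 30 mm (distance of any of amber_bottle, white_jar, mouse from where it was at the start of the episode above 0.03 m).
It also fails if it takes over 56 s, if anything falls off the work surface, if the arm or the gripper's body presses on something with over 40 N, if the wrist force passes 120 N, or if a joint passes its speed limit or range.

## Robot

A 6-joint arm with a two-finger parallel gripper is mounted at the origin on the work surface. World frame = base frame: x ahead of the robot, y to its left, z up, the work surface at z = 0. Lengths are in mm, angles in rad, forces in N, time in s.
With the tool pointing down it reaches from about 300 to 775 mm from the base axis. Payload 14.6 kg.
Tool frame: the origin (TCP) lies at the very end of the fingers, on their centre line; the grasp point (between the pads) lies 19 mm behind it; z points along the fingers, y is the line along which they close (so a half turn about z gives the same grasp; the last joint's range is limited). The gripper opens to 94 mm and grips with 3 to 60 N. Pads are 16 mm wide; open, the fingers measure 119 mm over their backs; the gripper's body (75 mm by 177 mm) begins 78 mm behind the grasp point.
Start: joints at [1.085, 0.3, 1.521, -0, 1.321, -0.067], TCP at [223.662, 502.459, 205.446] pointing down, gripper open.
Joint ranges: [-3.03, 3.03], [-0.79, 2.21], [0.23, 2.52], [-1.04, 4.18], [0, 3.07], [-2.55, 2.55]. Speed limits (rad/s): [2.22, 2.22, 2.57, 3.14, 3.14, 3.14].

## Interface

Orientations are given as [roll, pitch, yaw] about the fixed x, y, z axes, in that order (R = Rz(yaw) Ry(pitch) Rx(roll)).
In Python, from cell import manip, camera, get_calibration gives the robot as it stands.
- The arm moves only by the tool arm_command, never from a script. Its argument "targets" is a list of rows, each an object of numbers: "hand": the opening, from -1 (shut) to 1 (fully open), so that 0 is half open; "x", "y", "z": the shift along the tool's x, y, z in m; "yaw": the turn about the tool's z in rad. In form: [{"hand": .., "x": .., "y": .., "z": .., "yaw": ..}, ...]. A call has 1 to 10 rows; each row shifts and turns the commanded pose from where the row before left it, along the tool's axes as they then stand; what a row does not reach is not made up. A row lasts 1/10 s, in which the tool goes at most 50 mm and 8.59 degrees, less where a joint would pass 70% of its speed; a pose out of reach is approached as far as the arm can. A call is refused whole if a number of a shift passes 0.05 or a number of a turn 0.15, either way. A call with a gripper value outside its range is refused whole. The fingers move at their own pace and stop on an object; "newtons" is the grip in N (left out, the last holds). Time passes only in rows, so rows that do not move let the fingers close. It gives the time, the measured TCP pose, the force, the opening and the grip force at its end, in the units of the state.
- manip.read_state(): the state, without advancing time (a new reading comes with each control period).
- camera(name): name is "scene" or "top"; returns the picture (384x512x3 uint8, red, green, blue); there is no depth.
- get_calibration(name): a dict with "K" (3x3 intrinsics, pixels), "dist_coeffs" ([k1, k2, p1, p2, k3] as OpenCV has them; the pictures are not rectified), "cam_to_world" (4x4, takes a point from camera to world coordinates). Camera axes: x right, y up, looking along -z (the intrinsics and any distortion apply to the point x, -y, -z); pixel columns grow to the right and rows downward; lengths in mm; the calibration is good to about 2 mm. A picture is of the moment at which its call begins. get_calibration takes no time and is no camera call.
- manip.sign_off(): hands the job in; it is judged then, once.
The state is a dict: "clock": time; "joints": joint angles; "qd": joint speeds; "effort": joint torques, N m; "eef_pos": TCP position; "eef_rot": TCP orientation; "wrist_force": force on the tool from outside, world axes, zero at the start; "moment": the same for the moment, N m; "finger_gap": finger opening in mm; "finger_force": force on a finger pad.
Only numpy, scipy, OpenCV 4.12 (cv2) and the standard library are available. Lean on these libraries where they do the work, as an engineer would, in place of code of your own. Each camera call takes 0.05 s, during which the arm holds its last target. There are 200 camera calls.

## Working session

There is one attempt and no reset: what is moved stays moved. The work goes in short steps, Python scripts to look and compute and a tool call to move; the robot and the scene stay as the last step left them, time stands still between calls to the robot, and variables do not carry over. Pictures are saved under pics/ and viewed, at most 10 in all, crops included, and the job is handed in when it is done.

Besides the shell and the picture viewer there is one more tool, called after "Request:" by a JSON object that holds its "op" and its "data", one argument or row to a line. arm_command: Moves the arm, as the interface text tells. Its arguments: {"type":"object","properties":{"targets":{"type":"array"},"newtons":{"type":"number"}},"required":["targets"]}

```bash
mkdir -p pics; cat > h.py <<'E'
import numpy as np,cv2
from cell import manip,camera,get_calibration
def ray(n,px):
    c=get_calibration(n);K=np.array(c["K"],float);d=np.array(c["dist_coeffs"],float);T=np.array(c["cam_to_world"],float)
    p=cv2.undistortPoints(np.array(px,float).reshape(-1,1,2),K,d).reshape(-1,2)
    v=np.c_[p[:,0],-p[:,1],-np.ones(len(p))]@T[:3,:3].T
    return T[:3,3],v
def onz(n,px,z):
    o,v=ray(n,px); return o+v*((z-o[2])/v[:,2])[:,None]
def proj(n,P):
    c=get_calibration(n);T=np.linalg.inv(np.array(c["cam_to_world"],float));P=np.array(P,float).reshape(-1,3)
    q=P@T[:3,:3].T+T[:3,3]; q=q*[1,-1,-1]
    return cv2.projectPoints(q,np.zeros(3),np.zeros(3),np.array(c["K"],float),np.array(c["dist_coeffs"],float))[0].reshape(-1,2)
def save(n,f,im=None):
    im=camera(n) if im is None else im
    cv2.imwrite(f,im[:,:,::-1]); return im
E
python3 - <<'E'
from h import *
for n in("scene","top"):
    im=save(n,f"pics/{n}0.png"); np.save(f"{n}0.npy",im)
    print(n,np.array(get_calibration(n)["cam_to_world"]).round(2).tolist())
print(manip.read_state())
E
```

```text
scene [[0.07, -0.58, 0.81, 1417.64], [1.0, 0.03, -0.06, -64.27], [0.01, 0.81, 0.58, 732.73], [0.0, 0.0, 0.0, 1.0]]
top [[-0.01, 0.99, -0.11, 419.59], [-1.0, -0.01, -0.0, -0.99], [-0.0, 0.11, 0.99, 1320.82], [0.0, 0.0, 0.0, 1.0]]
{'clock': 0.1, 'joints': array([ 1.08539518e+00,  3.00420079e-01,  1.52150677e+00,  5.13039090e-05,
        1.32070175e+00, -6.65849105e-02]), 'qd': array([ 0.00021922, -0.00370931, -0.00153497,  0.00016731,  0.00011878,
       -0.00069654]), 'effort': array([-5.46117519e-05, -5.32640147e+01, -3.53289878e+01,  7.09247170e-02,
        2.33915064e-02, -1.35297710e-04]), 'eef_pos': array([223.5485289 , 502.26723284, 204.94575186]), 'eef_rot': array([-3.14056231e+00, -1.18511720e-04,  2.72276363e+00]), 'wrist_force': array([-0.28992492,  0.07983402, -0.5679076 ]), 'moment': array([-0.02249526,  0.04597769,  0.00041153]), 'finger_force': 0.0, 'finger_gap': 93.99697321186054}
```

View pics/scene0.png

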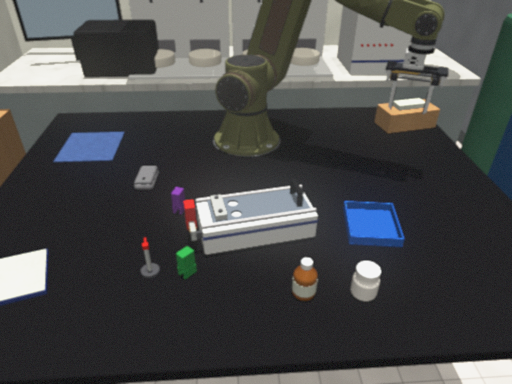

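View pics/top0.png

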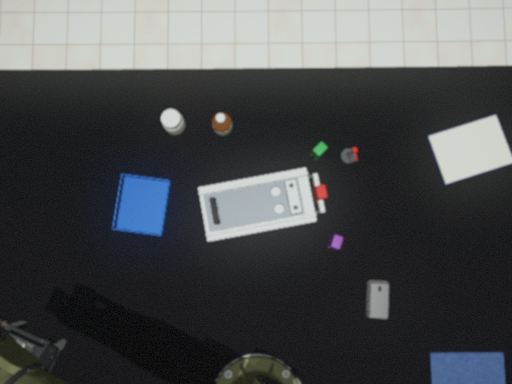

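The two views show:
- **Stop candidates:** red in top (320,192) / scene (190,210), astride the rail. Green is at top (320,149) and purple at top (337,242), both standing loose on the bench. Red on the rail fits the description.
- **Gauge:** its red pointer is at top (355,152) / scene (146,242).
- **Tray:** it is the walled blue one at top (141,205) / scene (373,223). The flat blue sheet at top (468,365) is a look-alike.
- **Handle:** the black bar is at top (214,211).

```bash
python3 - <<'E'
from h import *
im=np.load("top0.npy");hsv=cv2.cvtColor(im,cv2.COLOR_RGB2HSV)
H,S,V=[hsv[...,i].astype(int) for i in range(3)]
def blobs(m,mn=8):
    n,l,s,c=cv2.connectedComponentsWithStats(m.astype(np.uint8)); return [(s[i,4],c[i],l==i) for i in range(1,n) if s[i,4]>=mn]
red=((H<8)|(H>172))&(S>150)&(V>80)
for a,c,m in blobs(red): 
    if 130<c[1]<260 and c[0]>280: print("red",a,c.round(1),"z118",onz("top",[c],118).round(1),"z84",onz("top",[c],84).round(1), np.argwhere(m)[:,::-1].min(0),np.argwhere(m)[:,::-1].max(0))
tr=(H>100)&(H<125)&(S>150)&(V>60)
for a,c,m in blobs(tr,300):
    r=cv2.minAreaRect(np.argwhere(m)[:,::-1].astype(np.float32)); print("blue",a,c,r); b=cv2.boxPoints(r); print(onz("top",[r[0]],14),onz("top",b,28).round(0).tolist())
# handle
dk=np.zeros(V.shape,bool); dk[192:232,205:226]=V[192:232,205:226]<70
for a,c,m in blobs(dk,10):
    r=cv2.minAreaRect(np.argwhere(m)[:,::-1].astype(np.float32));print("handle",a,c.round(1),r,onz("top",[c],132),onz("top",cv2.boxPoints(r),132).round(1).tolist())
# plinth outline (white+plate) 
pl=np.zeros(V.shape,bool); pl[160:250,190:312]=V[160:250,190:312]>95
a,c,m=max(blobs(pl),key=lambda t:t[0]); r=cv2.minAreaRect(np.argwhere(m)[:,::-1].astype(np.float32)); print("plinth",a,r,onz("top",cv2.boxPoints(r),80).round(1).tolist())
ims=np.load("scene0.npy")
A=cv2.resize(im[130:255,190:370],None,fx=4.4,fy=4.4,interpolation=cv2.INTER_CUBIC)
cv2.imwrite("pics/ctop.png",A[:,:,::-1])
E
```

```text
red 56 [355.2 151.8] z118 [[ 670.9 -264.6  118. ]] z84 [[ 678. -272.   84.]] [352 146] [358 161]
red 134 [321.2 191.5] z118 [[ 565.5 -172.2  118. ]] z84 [[ 569.6 -177.1   84. ]] [315 184] [327 198]
blue 3103 [140.96809539 204.41637125] ((140.95436096191406, 204.30804443359375), (53.343711853027344, 59.31557083129883), 8.426968574523926)
[[545.22932099 327.98954199  14.        ]] [[473.0, 409.0, 28.0], [639.0, 389.0, 28.0], [616.0, 239.0, 28.0], [450.0, 261.0, 28.0]]
plinth 6274 ((257.66510009765625, 203.691650390625), (57.46737289428711, 115.3353500366211), 79.50852966308594) [[588.0, 163.3, 80.0], [643.5, -146.3, 80.0], [488.8, -171.4, 80.0], [434.7, 134.2, 80.0]]
```

View pics/ctop.png

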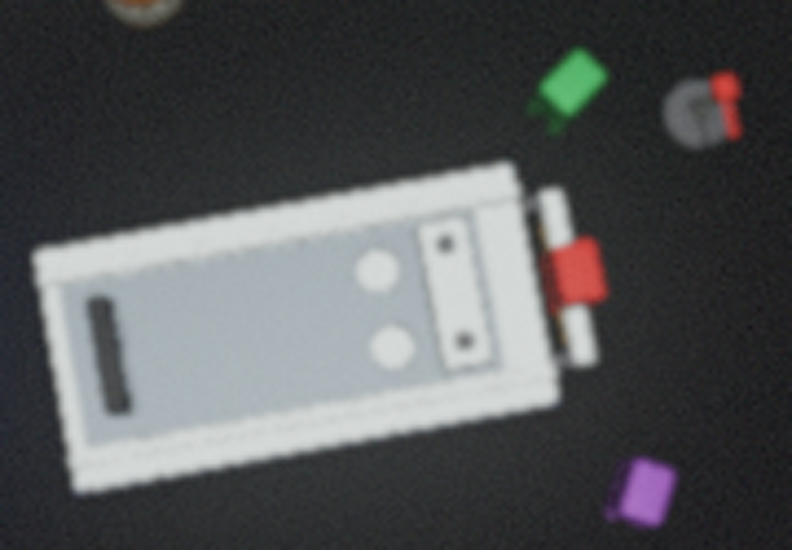

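The crop confirms the red stop astride the rail: its top face is centred at crop (581,271). The pointer tip is at (737,137), the handle bar runs (98,297)–(121,413), and the plinth's outer corners are (515,163) and (558,402).

```bash
python3 - <<'E'
from h import *
c=lambda *p:[((x+.5)/4.4-.5+190,(y+.5)/4.4-.5+130) for x,y in p]
P=onz("top",c((35,250),(78,490),(558,402),(515,163)),84)  # guides' top ~84
print("plinth",P.round(1).tolist(), "L",np.linalg.norm(P[2]-P[1]),np.linalg.norm(P[3]-P[0]),"W",np.linalg.norm(P[1]-P[0]),np.linalg.norm(P[2]-P[3]))
u=(P[2]-P[1]+P[3]-P[0])[:2];u/=np.linalg.norm(u);yp=np.array([-u[1],u[0]]);print("u",u,"ang",np.arctan2(u[1],u[0]))
C=P.mean(0)[:2]
S=onz("top",c((581,271)),118)[0];M=onz("top",c((737,137)),84)[0]
Hd=onz("top",c((98,297),(121,413)),132)
E=onz("top",c((473,207),(500,367)),86)
for n,q in(("stop",S),("mark",M),("hand",Hd.mean(0)),("h0",Hd[0]),("h1",Hd[1]),("edge",E.mean(0))):
    d=q[:2]-C;print(n,q.round(1),"plinth xy",round(d@u,1),round(d@yp,1))
print("hand len",np.linalg.norm(Hd[1]-Hd[0]))
# mark by two views
im=np.load("scene0.npy");hsv=cv2.cvtColor(im,cv2.COLOR_RGB2HSV).astype(int)
red=((hsv[...,0]<8)|(hsv[...,0]>172))&(hsv[...,1]>130)&(hsv[...,2]>80)
yy,xx=np.nonzero(red[225:290,130:165]);print("scene red",sorted(zip((xx+130).tolist(),(yy+225).tolist())))
print("pred M",proj("scene",M),"stop top",proj("scene",S))
A=cv2.resize(im[170:290,110:270],None,fx=5,fy=5,interpolation=cv2.INTER_CUBIC);cv2.imwrite("pics/cscene.png",A[:,:,::-1])
E
```

```text
plinth [[586.0, 157.8, 84.0], [438.5, 130.7, 84.0], [489.9, -162.4, 84.0], [638.1, -139.0, 84.0]] L 297.592997705768 301.3250068696554 W 149.99387681200855 149.95738624668778
u [ 0.17271434 -0.98497196] ang -1.397211570776542
stop [ 566.3 -173.4  118. ] plinth xy 172.5 -1.7
mark [ 653.2 -276.6   84. ] plinth xy 289.1 66.2
hand [517.  107.4 132. ] plinth xy -112.6 -1.8
h0 [551.3 114.2 132. ] plinth xy -113.4 33.2
h1 [482.6 100.5 132. ] plinth xy -111.8 -36.8
edge [ 561.  -119.8   86. ] plinth xy 118.8 2.3
hand len 70.00990957660396
scene red [(141, 243), (141, 244), (141, 245), (142, 242), (142, 243), (142, 244), (142, 245), (142, 246), (142, 247), (143, 237), (143, 238), (143, 239), (143, 240), (143, 241), (143, 242), (143, 243), (143, 244), (143, 245), (143, 246), (143, 247), (143, 248), (143, 249), (144, 237), (144, 238), (144, 239), (144, 240), (144, 241), (144, 242), (144, 243), (144, 244), (144, 245), (144, 246), (144, 247), (144, 248), (144, 249), (145, 237), (145, 238), (145, 239), (145, 240), (145, 241), (145, 242), (145, 243), (145, 244), (145, 245), (145, 246), (145, 247), (145, 248), (145, 249), (146, 237), (146, 238), (146, 239), (146, 240), (146, 241), (146, 242), (146, 243), (146, 244), (146, 245), (146, 246), (146, 247), (146, 248), (147, 241), (147, 242), (147, 243), (147, 244), (147, 245), (147, 246), (147, 247), (147, 248), (148, 242), (148, 243), (148, 244), (148, 245), (148, 246), (148, 247), (148, 248)]
pred M [[144.29641184 237.26251066]] stop top [[188.8463111  202.95873418]]
```

View pics/cscene.png

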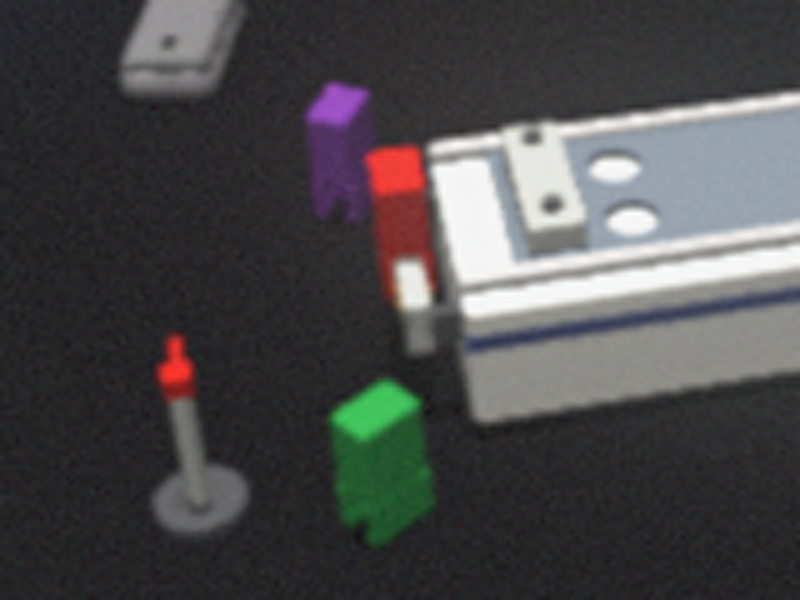

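The gauge view agrees with the top view to within a few mm: the pointer at scene (145,238) matches its predicted position. Only the red stop sits on the rail. Now turn the tool and travel to above it.

Request:
{"op": "arm_command", "data": {
  "targets": [
    {"hand":0.2,"yaw":0.14},
    {"yaw":0.14},
    {"yaw":0.14},
    {"yaw":0.14},
    {"yaw":0.14},
    {"yaw":0.14},
    {"yaw":0.14},
    {"x":-0.02,"y":0.006},
    {"x":-0.04,"y":0.012},
    {"x":-0.04,"y":0.012}
  ],
  "newtons": 30
}}

```text
schema error: expected keys hand, x, y, z, yaw
```

Request:
{"op": "arm_command", "data": {
  "targets": [
    {"x":-0.04,"y":0.012},
    {"x":-0.04,"y":0.012},
    {"x":-0.04,"y":0.012},
    {"x":-0.04,"y":0.012},
    {"x":-0.04,"y":0.012},
    {"x":-0.04,"y":0.012},
    {"x":-0.04,"y":0.012},
    {"x":-0.04,"y":0.012},
    {"x":-0.04,"y":0.012},
    {"x":-0.04,"y":0.012}
  ]
}}

```text
schema error: expected keys hand, x, y, z, yaw
```

```bash
cat >> h.py <<'E'
from scipy.spatial.transform import Rotation as Rn
def to(P):
    s=manip.read_state();R=Rn.from_euler("xyz",s["eef_rot"]).as_matrix()
    print("t",s["clock"],"pos",s["eef_pos"].round(1),"rot",s["eef_rot"].round(3),"gap",s["finger_gap"].round(1),"F",s["wrist_force"].round(1),s["finger_force"],"shift",(R.T@(np.array(P)-s["eef_pos"])).round(1))
E
python3 -c "
from h import *
to([566.3,-173.4,82])"
```

```text
Traceback (most recent call last):
  File "h.py", line 20, in to
    print("t",s["clock"],"pos",s["eef_pos"].round(1),"rot",s["eef_rot"].round(3),"gap",s["finger_gap"].round(1),"F",s["wrist_force"].round(1),s["finger_force"],"shift",(R.T@(np.array(P)-s["eef_pos"])).round(1))
                                                                                       ^^^^^^^^^^^^^^^^^^^^^
AttributeError: 'float' object has no attribute 'round'
```

Request:
{"op": "arm_command", "data": {
  "targets": [
    {"hand":0.3,"x":0,"y":0,"z":0,"yaw":0.14},
    {"hand":0.3,"x":0,"y":0,"z":0,"yaw":0.14},
    {"hand":0.3,"x":0,"y":0,"z":0,"yaw":0.14},
    {"hand":0.3,"x":0,"y":0,"z":0,"yaw":0.14},
    {"hand":0.3,"x":0,"y":0,"z":0,"yaw":0.14},
    {"hand":0.3,"x":0,"y":0,"z":0,"yaw":0.14},
    {"hand":0.3,"x":0,"y":0,"z":0,"yaw":0.14},
    {"hand":0.3,"x":-0.02,"y":0.006,"z":0,"yaw":0},
    {"hand":0.3,"x":-0.04,"y":0.012,"z":0,"yaw":0},
    {"hand":0.3,"x":-0.04,"y":0.012,"z":0,"yaw":0}
  ],
  "newtons": 30
}}

```text
clock: 1.1
eef_pos: [270.3, 407.9, 204.9]
eef_rot: [-3.141, 0.001, 1.744]
wrist_force: [0.8, -0.3, 0.1]
finger_gap: 61.1
finger_force: 0.0
```

Request:
{"op": "arm_command", "data": {
  "targets": [
    {"hand":0.3,"x":-0.04,"y":0.012,"z":0,"yaw":0},
    {"hand":0.3,"x":-0.04,"y":0.012,"z":0,"yaw":0},
    {"hand":0.3,"x":-0.04,"y":0.012,"z":0,"yaw":0},
    {"hand":0.3,"x":-0.04,"y":0.012,"z":0,"yaw":0},
    {"hand":0.3,"x":-0.04,"y":0.012,"z":0,"yaw":0},
    {"hand":0.3,"x":-0.04,"y":0.012,"z":0,"yaw":0},
    {"hand":0.3,"x":-0.04,"y":0.012,"z":0,"yaw":0},
    {"hand":0.3,"x":-0.04,"y":0.012,"z":0,"yaw":0},
    {"hand":0.3,"x":-0.04,"y":0.012,"z":0,"yaw":0},
    {"hand":0.3,"x":-0.04,"y":0.012,"z":0,"yaw":0}
  ]
}}

```text
clock: 2.1
eef_pos: [457.4, 33.8, 205.4]
eef_rot: [-3.141, -0.0, 1.743]
wrist_force: [0.2, 1.2, -0.1]
finger_gap: 60.8
finger_force: 0.0
```

```bash
sed -i 's/s\["finger_gap"\].round(1)/round(s["finger_gap"],1)/' h.py
python3 -c "
from h import *
to([566.3,-173.4,82])"
```

```text
t 2.1 pos [457.4  33.8 205.4] rot [-3.141 -0.     1.743] gap 60.8 F [ 0.2  1.2 -0.1] 0.0 shift [-222.8   71.9  123.4]
```

Request:
{"op": "arm_command", "data": {
  "targets": [
    {"hand":0.3,"x":-0.04,"y":0.012,"z":0,"yaw":0},
    {"hand":0.3,"x":-0.04,"y":0.012,"z":0,"yaw":0},
    {"hand":0.3,"x":-0.04,"y":0.012,"z":0,"yaw":0},
    {"hand":0.3,"x":-0.04,"y":0.012,"z":0,"yaw":0},
    {"hand":0.3,"x":-0.04,"y":0.012,"z":0.02,"yaw":0},
    {"hand":0.3,"x":-0.023,"y":0.012,"z":0.02,"yaw":0},
    {"hand":0.3,"x":0,"y":0,"z":0.01,"yaw":0},
    {"hand":0.3,"x":0,"y":0,"z":0,"yaw":0}
  ]
}}

```text
clock: 2.9
eef_pos: [565.2, -171.6, 153.5]
eef_rot: [-3.138, -0.002, 1.742]
wrist_force: [0.3, -0.4, 0.1]
finger_gap: 60.8
finger_force: 0.0
```

```bash
python3 - <<'E'
from h import *
a=save("top","pics/a.png");b=camera("scene")
A=cv2.resize(a[140:240,260:380],None,fx=4,fy=4);B=cv2.resize(b[120:240,130:250],None,fx=3.34,fy=3.34)
cv2.imwrite("pics/over.png",np.hstack([A[:400],B[:400]])[:,:,::-1])
to([566.3,-173.4,82])
E
```

```text
t 3.0 pos [ 566.  -171.1  156. ] rot [3.141 0.    1.743] gap 61.1 F [ 0.4 -0.2  0.1] 0.0 shift [-2.3 -0.1 74. ]
```

View pics/over.png

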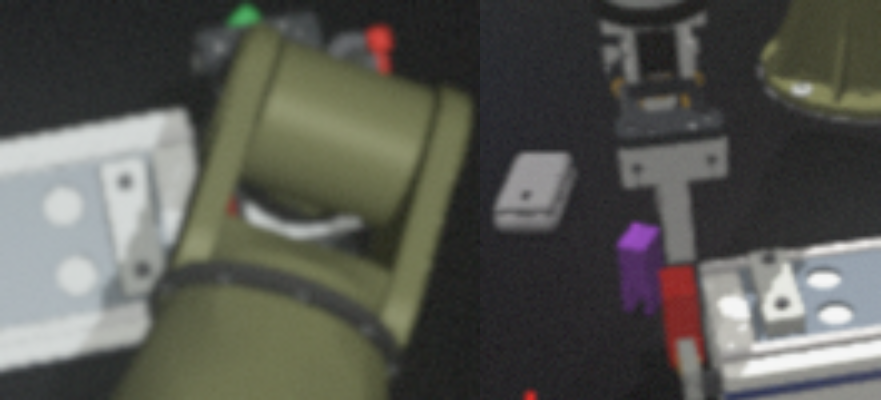

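In the scene half the finger hangs straight over the red block (crop 680,260), well lined up. The top view is hidden by the wrist. Descend and close.

Request:
{"op": "arm_command", "data": {
  "targets": [
    {"hand":0.3,"x":-0.002,"y":0,"z":0.014,"yaw":0},
    {"hand":0.3,"x":0,"y":0,"z":0.02,"yaw":0},
    {"hand":0.3,"x":0,"y":0,"z":0.02,"yaw":0},
    {"hand":0.3,"x":0,"y":0,"z":0.02,"yaw":0},
    {"hand":0.3,"x":0,"y":0,"z":0,"yaw":0},
    {"hand":-0.8,"x":0,"y":0,"z":0,"yaw":0},
    {"hand":-0.8,"x":0,"y":0,"z":0,"yaw":0},
    {"hand":-0.8,"x":0,"y":0,"z":0,"yaw":0},
    {"hand":-0.8,"x":0,"y":0,"z":0,"yaw":0},
    {"hand":-0.8,"x":0,"y":0,"z":0,"yaw":0}
  ],
  "newtons": 40
}}

```text
clock: 4.0
eef_pos: [566.9, -173.9, 82.4]
eef_rot: [3.14, 0.001, 1.743]
wrist_force: [-0.1, 0.2, 5.8]
finger_gap: 35.6
finger_force: 40.0
```

Request:
{"op": "arm_command", "data": {
  "targets": [
    {"hand":-0.8,"x":0,"y":0,"z":-0.004,"yaw":0},
    {"hand":-0.8,"x":0,"y":0,"z":-0.005,"yaw":0},
    {"hand":-0.8,"x":0,"y":0,"z":-0.006,"yaw":0},
    {"hand":-0.8,"x":0,"y":0,"z":-0.01,"yaw":0},
    {"hand":-0.8,"x":0,"y":0,"z":-0.015,"yaw":0},
    {"hand":-0.8,"x":0,"y":0,"z":-0.02,"yaw":0},
    {"hand":-0.8,"x":0,"y":0,"z":-0.02,"yaw":0},
    {"hand":-0.8,"x":0,"y":0,"z":-0.02,"yaw":0},
    {"hand":-0.8,"x":0,"y":0,"z":-0.015,"yaw":0},
    {"hand":-0.8,"x":0,"y":0,"z":0,"yaw":0}
  ]
}}

```text
clock: 5.0
eef_pos: [567.3, -174.1, 199.9]
eef_rot: [3.137, 0.002, 1.743]
wrist_force: [0.2, 0.6, -1.5]
finger_gap: 35.7
finger_force: 40.0
```

```bash
python3 -c "
from h import *
to([545,326,84])"
```

```text
t 5.0 pos [ 567.3 -174.1  199.9] rot [3.137e+00 2.000e-03 1.743e+00] gap 35.7 F [ 0.2  0.6 -1.5] 39.99978840351105 shift [496.8  63.1 114.9]
```

Request:
{"op": "arm_command", "data": {
  "targets": [
    {"hand":-0.8,"x":0.02,"y":0.004,"z":0,"yaw":0},
    {"hand":-0.8,"x":0.04,"y":0.005,"z":0,"yaw":0},
    {"hand":-0.8,"x":0.04,"y":0.005,"z":0,"yaw":0},
    {"hand":-0.8,"x":0.04,"y":0.005,"z":0,"yaw":0},
    {"hand":-0.8,"x":0.04,"y":0.005,"z":0,"yaw":0},
    {"hand":-0.8,"x":0.04,"y":0.005,"z":0,"yaw":0},
    {"hand":-0.8,"x":0.04,"y":0.005,"z":0,"yaw":0},
    {"hand":-0.8,"x":0.04,"y":0.005,"z":0,"yaw":0},
    {"hand":-0.8,"x":0.04,"y":0.005,"z":0,"yaw":0},
    {"hand":-0.8,"x":0.04,"y":0.005,"z":0,"yaw":0}
  ]
}}

```text
clock: 6.0
eef_pos: [549.2, 210.6, 196.3]
eef_rot: [-3.141, -0.0, 1.743]
wrist_force: [-0.4, 0.2, -0.0]
finger_gap: 35.9
finger_force: 40.0
```

Request:
{"op": "arm_command", "data": {
  "targets": [
    {"hand":-0.8,"x":0.04,"y":0.005,"z":0,"yaw":0},
    {"hand":-0.8,"x":0.04,"y":0.005,"z":0,"yaw":0},
    {"hand":-0.8,"x":0.03,"y":0.004,"z":0,"yaw":0},
    {"hand":-0.8,"x":0.007,"y":0,"z":0.02,"yaw":0},
    {"hand":-0.8,"x":0,"y":0,"z":0.03,"yaw":0},
    {"hand":-0.8,"x":0,"y":0,"z":0.03,"yaw":0},
    {"hand":-0.8,"x":0,"y":0,"z":0.03,"yaw":0},
    {"hand":-0.8,"x":0,"y":0,"z":0.02,"yaw":0},
    {"hand":-0.8,"x":0,"y":0,"z":0.01,"yaw":0},
    {"hand":-0.8,"x":0,"y":0,"z":0,"yaw":0}
  ]
}}

```text
clock: 7.0
eef_pos: [542.9, 326.3, 55.3]
eef_rot: [-3.14, 0.001, 1.743]
wrist_force: [-0.1, -0.3, -0.1]
finger_gap: 35.7
finger_force: 40.0
```

```bash
python3 - <<'E'
from h import *
to([545,326,40])
b=camera("scene");cv2.imwrite("pics/tray.png",cv2.resize(b[120:260,300:440],None,fx=4,fy=4)[:,:,::-1])
E
```

```text
t 7.0 pos [542.9 326.3  55.3] rot [-3.140e+00  1.000e-03  1.743e+00] gap 35.7 F [-0.1 -0.3 -0.1] 39.99982237815857 shift [-0.7  2.  15.3]
```

View pics/tray.png

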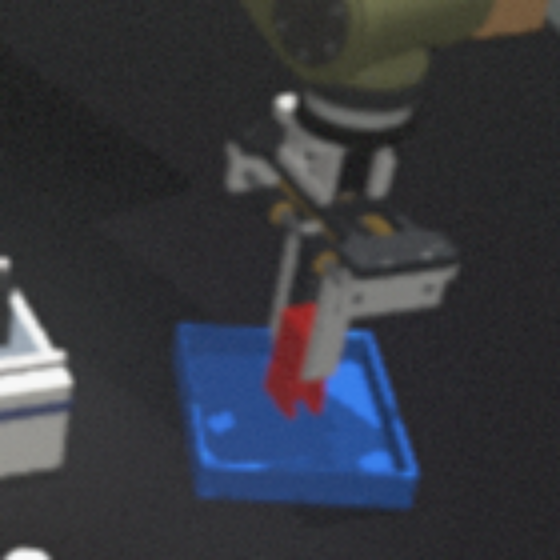

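The red stop (crop 300,360) hangs upright over the middle of the tray. Lower it 15 mm, then open.

Request:
{"op": "arm_command", "data": {
  "targets": [
    {"hand":-0.8,"x":0,"y":0,"z":0.01,"yaw":0},
    {"hand":-0.8,"x":0,"y":0,"z":0.005,"yaw":0},
    {"hand":-0.8,"x":0,"y":0,"z":0,"yaw":0},
    {"hand":-0.8,"x":0,"y":0,"z":0,"yaw":0}
  ]
}}

```text
clock: 7.45
eef_pos: [543.5, 326.6, 41.6]
eef_rot: [3.141, -0.0, 1.743]
wrist_force: [0.5, 0.4, -1.8]
finger_gap: 35.6
finger_force: 40.0
```

Request:
{"op": "arm_command", "data": {
  "targets": [
    {"hand":0.2,"x":0,"y":0,"z":0,"yaw":0},
    {"hand":0.2,"x":0,"y":0,"z":0,"yaw":0},
    {"hand":0.2,"x":0,"y":0,"z":0,"yaw":0},
    {"hand":0.2,"x":0,"y":0,"z":-0.02,"yaw":0},
    {"hand":0.2,"x":0,"y":0,"z":-0.03,"yaw":0},
    {"hand":0.2,"x":0,"y":0,"z":-0.04,"yaw":0},
    {"hand":0.2,"x":0,"y":0,"z":-0.04,"yaw":0},
    {"hand":0.2,"x":0,"y":0,"z":-0.02,"yaw":0.12},
    {"hand":-0.1,"x":0,"y":0,"z":0,"yaw":0.15},
    {"hand":-0.1,"x":0,"y":0,"z":0,"yaw":0.15}
  ]
}}

```text
clock: 8.45
eef_pos: [543.7, 326.7, 192.5]
eef_rot: [3.14, -0.001, 1.317]
wrist_force: [-0.2, -0.2, -0.2]
finger_gap: 44.4
finger_force: 0.0
```

```bash
python3 -c "
from h import *
to([517,107.4,190])"
```

```text
t 8.45 pos [543.7 326.7 192.5] rot [ 3.140e+00 -1.000e-03  1.317e+00] gap 44.4 F [-0.2 -0.2 -0.2] 0.0 shift [-219.    29.3    2.3]
```

Request:
{"op": "arm_command", "data": {
  "targets": [
    {"hand":-0.1,"x":0,"y":0,"z":0,"yaw":0.144},
    {"hand":-0.1,"x":0,"y":0,"z":0,"yaw":0.144},
    {"hand":-0.1,"x":0,"y":0,"z":0,"yaw":0.144},
    {"hand":-0.1,"x":0,"y":0,"z":0,"yaw":0.144},
    {"hand":-0.1,"x":0,"y":0,"z":0,"yaw":0.144},
    {"hand":-0.1,"x":0,"y":0,"z":0,"yaw":0.144},
    {"hand":-0.1,"x":0,"y":0,"z":0,"yaw":0.144},
    {"hand":-0.1,"x":0,"y":0,"z":0,"yaw":0.142}
  ]
}}

```text
clock: 9.25
eef_pos: [543.5, 326.6, 191.6]
eef_rot: [-3.142, -0.0, 0.167]
wrist_force: [-0.1, 0.7, -0.2]
finger_gap: 42.5
finger_force: 0.0
```

Request:
{"op": "arm_command", "data": {
  "targets": [
    {"hand":-0.1,"x":-0.01,"y":0.03,"z":0,"yaw":0},
    {"hand":-0.1,"x":-0.01,"y":0.035,"z":0,"yaw":0},
    {"hand":-0.1,"x":-0.01,"y":0.035,"z":0,"yaw":0},
    {"hand":-0.1,"x":-0.01,"y":0.035,"z":0,"yaw":0},
    {"hand":-0.1,"x":-0.01,"y":0.035,"z":0,"yaw":0},
    {"hand":-0.1,"x":-0.01,"y":0.03,"z":0,"yaw":0},
    {"hand":-0.1,"x":-0.004,"y":0.011,"z":0.02,"yaw":0},
    {"hand":-0.1,"x":0,"y":0,"z":0.02,"yaw":0},
    {"hand":-0.1,"x":0,"y":0,"z":0,"yaw":0}
  ]
}}

```text
clock: 10.15
eef_pos: [515.7, 107.2, 149.6]
eef_rot: [-3.141, 0.003, 0.172]
wrist_force: [0.2, 0.6, 0.7]
finger_gap: 41.9
finger_force: 0.0
```

```bash
python3 - <<'E'
from h import *
to([517,107.4,105])
a=camera("top");b=camera("scene")
A=cv2.resize(a[150:250,90:230],None,fx=2.85,fy=2.85);B=cv2.resize(b[130:260,270:410],None,fx=3.07,fy=3.07)
h=min(len(A),len(B),390);A=A[:h] if len(A)>=h else A;cv2.imwrite("pics/over2.png",np.hstack([cv2.copyMakeBorder(A,0,399-len(A),0,0,0),cv2.copyMakeBorder(B,0,399-len(B),0,0,0)] )[:,:,::-1])
E
```

```text
t 10.15 pos [515.7 107.2 149.6] rot [-3.141e+00  3.000e-03  1.720e-01] gap 41.9 F [0.2 0.6 0.7] 0.0 shift [ 1.5  0.  44.6]
```

View pics/over2.png

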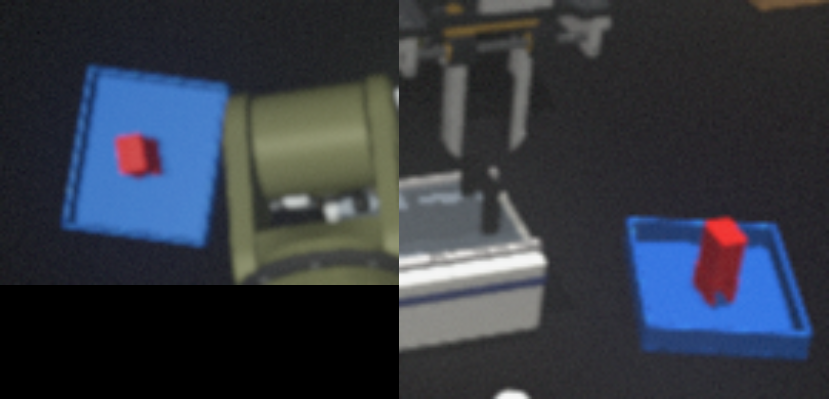

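The stop stands in the tray, clear of the walls (top crop 137,155; scene crop 720,260). The open fingers straddle the black handle bar (480,190). Lower and grip.

Request:
{"op": "arm_command", "data": {
  "targets": [
    {"hand":-0.1,"x":0.001,"y":0,"z":0.014,"yaw":0},
    {"hand":-0.1,"x":0,"y":0,"z":0.015,"yaw":0},
    {"hand":-0.1,"x":0,"y":0,"z":0.015,"yaw":0},
    {"hand":-0.1,"x":0,"y":0,"z":0,"yaw":0},
    {"hand":-1,"x":0,"y":0,"z":0,"yaw":0},
    {"hand":-1,"x":0,"y":0,"z":0,"yaw":0},
    {"hand":-1,"x":0,"y":0,"z":0,"yaw":0},
    {"hand":-1,"x":0,"y":0,"z":0,"yaw":0},
    {"hand":-1,"x":0,"y":0,"z":0,"yaw":0},
    {"hand":-1,"x":0,"y":0,"z":0,"yaw":0}
  ],
  "newtons": 50
}}

```text
clock: 11.25
eef_pos: [517.9, 108.0, 107.9]
eef_rot: [3.142, -0.001, 0.173]
wrist_force: [-1.7, 0.1, 4.9]
finger_gap: 13.7
finger_force: 50.0
```

```bash
python3 -c "
from h import *
to([517,107.4,105])"
```

```text
t 11.25 pos [517.9 108.  107.9] rot [ 3.142e+00 -1.000e-03  1.730e-01] gap 13.7 F [-1.7  0.1  4.9] 50.00060677528381 shift [-1.   0.4  2.9]
```

Request:
{"op": "arm_command", "data": {
  "targets": [
    {"hand":-1,"x":0,"y":0.005,"z":0,"yaw":0},
    {"hand":-1,"x":0,"y":0.01,"z":0,"yaw":0},
    {"hand":-1,"x":0,"y":0.01,"z":0,"yaw":0},
    {"hand":-1,"x":0,"y":0.01,"z":0,"yaw":0},
    {"hand":-1,"x":0,"y":0.01,"z":0,"yaw":0},
    {"hand":-1,"x":0,"y":0.01,"z":0,"yaw":0},
    {"hand":-1,"x":0,"y":0.01,"z":0,"yaw":0},
    {"hand":-1,"x":0,"y":0.01,"z":0,"yaw":0},
    {"hand":-1,"x":0,"y":0.005,"z":0,"yaw":0},
    {"hand":-1,"x":0,"y":0,"z":0,"yaw":0}
  ]
}}

```text
clock: 12.25
eef_pos: [531.9, 28.6, 108.0]
eef_rot: [3.141, -0.001, 0.172]
wrist_force: [0.4, -1.7, 5.4]
finger_gap: 13.6
finger_force: 50.0
```

```bash
python3 -c "
from h import *
to([517.9+.1727*80,108-.985*80,107.9])"
```

```text
t 12.25 pos [531.9  28.6 108. ] rot [ 3.141e+00 -1.000e-03  1.720e-01] gap 13.6 F [ 0.4 -1.7  5.4] 49.998469948768616 shift [-0.1 -0.6  0.1]
```

Request:
{"op": "arm_command", "data": {
  "targets": [
    {"hand":-1,"x":0,"y":0.005,"z":0,"yaw":0},
    {"hand":-1,"x":0,"y":0.01,"z":0,"yaw":0},
    {"hand":-1,"x":0,"y":0.01,"z":0,"yaw":0},
    {"hand":-1,"x":0,"y":0.01,"z":0,"yaw":0},
    {"hand":-1,"x":0,"y":0.01,"z":0,"yaw":0},
    {"hand":-1,"x":0,"y":0.01,"z":0,"yaw":0},
    {"hand":-1,"x":0,"y":0.01,"z":0,"yaw":0},
    {"hand":-1,"x":0,"y":0.01,"z":0,"yaw":0},
    {"hand":-1,"x":0,"y":0,"z":0,"yaw":0},
    {"hand":-1,"x":0,"y":0,"z":0,"yaw":0}
  ]
}}

```text
clock: 13.25
eef_pos: [544.8, -45.7, 108.0]
eef_rot: [3.14, -0.001, 0.172]
wrist_force: [1.3, -6.2, 5.3]
finger_gap: 13.5
finger_force: 50.0
```

```bash
python3 - <<'E'
from h import *
to([517.9+.1727*167,108-.985*167,107.9])
a=camera("top");np.save("top1.npy",a)
cv2.imwrite("pics/end.png",cv2.resize(a[135:225,280:380],None,fx=6,fy=6,interpolation=cv2.INTER_CUBIC)[:,:,::-1])
E
```

```text
t 13.25 pos [544.8 -45.7 108. ] rot [ 3.14e+00 -1.00e-03  1.72e-01] gap 13.5 F [ 1.3 -6.2  5.3] 49.99819457530975 shift [ 0.  10.9  0.1]
```

View pics/end.png

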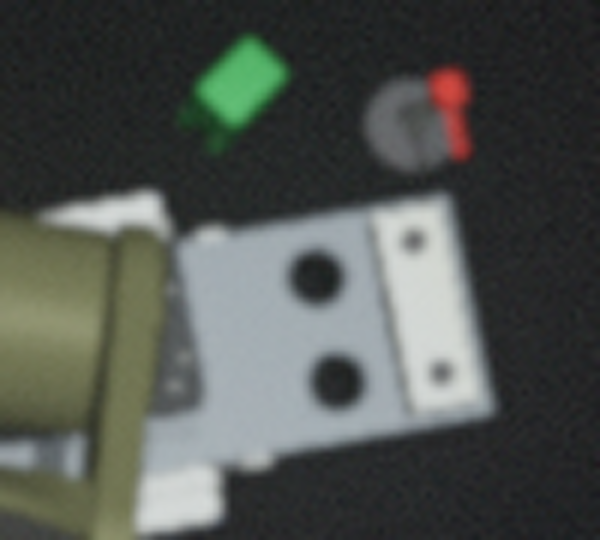

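The plate is out level, with its leading edge running crop (455,195)–(494,412). The pointer tip at (461,158) is still slightly ahead of it.

```bash
python3 - <<'E'
from h import *
c=lambda *p:[((x+.5)/6-.5+280,(y+.5)/6-.5+135) for x,y in p]
im=np.load("top1.npy").astype(float)
E=onz("top",c((455,195),(494,412)),86);M=onz("top",c((461,157)),85)[0]
# sub-pixel edge: brightness profile half-level along rows
g=im.mean(2);pts=[]
for r in range(171,201):
    x0=280+(455+(r-167.5)*6*39/217)/6-.4
    xs=np.arange(int(x0)-3,int(x0)+6);p=g[r,xs];h=(p[:3].mean()+p[-2:].mean())/2
    k=np.where((p[:-1]>h)&(p[1:]<=h))[0]
    if len(k):k=k[-1];pts.append((xs[k]+(p[k]-h)/(p[k]-p[k+1]),r))
Q=onz("top",pts,86)[:,:2]
hsv=cv2.cvtColor(im.astype(np.uint8),cv2.COLOR_RGB2HSV).astype(int)
red=((hsv[...,0]<10)|(hsv[...,0]>170))&(hsv[...,1]>120)&(hsv[...,2]>70)
yy,xx=np.nonzero(red[154:163,345:365]);R=onz("top",np.c_[xx+345,yy+154],85)[:,:2]
for a in(0.1736,0.172):
    u=np.array([np.sin(a),-np.cos(a)])
    print("by eye",(M[:2]-E.mean(0)[:2])@u,"subpix",M[:2]@u-np.median(Q@u),"redmask",(R@u).mean()-np.median(Q@u),len(Q),np.std(Q@u), "edge ends",(M[:2]-E[:,:2])@u)
E
```

```text
by eye 7.85093219568472 subpix 9.371616283990761 redmask 10.77363951912713 30 0.2762651978933252 edge ends [6.44696289 9.25490151]
by eye 7.744307289958363 subpix 9.278728839265739 redmask 10.666723854118516 30 0.25626375358480413 edge ends [6.42016147 9.06845311]
```

The estimates agree at about 10 mm to go.

Request:
{"op": "arm_command", "data": {
  "targets": [
    {"hand":-1,"x":0,"y":0.004,"z":0,"yaw":0},
    {"hand":-1,"x":0,"y":0.004,"z":0,"yaw":0},
    {"hand":-1,"x":0,"y":0.002,"z":0,"yaw":0},
    {"hand":-1,"x":0,"y":0,"z":0,"yaw":0},
    {"hand":-1,"x":0,"y":0,"z":0,"yaw":0},
    {"hand":-1,"x":0,"y":0,"z":0,"yaw":0},
    {"hand":-1,"x":0,"y":0,"z":0,"yaw":0},
    {"hand":-1,"x":0,"y":0,"z":0,"yaw":0}
  ]
}}

```text
clock: 14.1
eef_pos: [546.3, -54.1, 107.9]
eef_rot: [-3.141, -0.001, 0.173]
wrist_force: [-0.1, 3.8, 6.9]
finger_gap: 13.5
finger_force: 50.0
```

```bash
python3 - <<'E'
from h import *
to([517.9+.1727*167,108-.985*167,107.9])
a=camera("top");b=camera("scene")
A=cv2.resize(a[135:225,290:380],None,fx=4.4,fy=4.4,interpolation=cv2.INTER_CUBIC);B=cv2.resize(b[180:280,120:220],None,fx=3.96,fy=3.96,interpolation=cv2.INTER_CUBIC)
cv2.imwrite("pics/end2.png",np.hstack([A,B])[:,:,::-1])
g=a.astype(float).mean(2);pts=[]
for r in range(171,201):
    x0=280+(455+(r-167.5)*6*39/217)/6+3.3
    xs=np.arange(int(x0)-3,int(x0)+6);p=g[r,xs];h=(p[:3].mean()+p[-2:].mean())/2
    k=np.where((p[:-1]>h)&(p[1:]<=h))[0]
    if len(k):k=k[-1];pts.append((xs[k]+(p[k]-h)/(p[k]-p[k+1]),r))
Q=onz("top",pts,86)[:,:2]
hsv=cv2.cvtColor(a,cv2.COLOR_RGB2HSV).astype(int)
red=((hsv[...,0]<10)|(hsv[...,0]>170))&(hsv[...,1]>120)&(hsv[...,2]>70)
yy,xx=np.nonzero(red[155:163,345:365]);R=onz("top",np.c_[xx+345,yy+155],85)[:,:2]
u=np.array([np.sin(.1736),-np.cos(.1736)]);print((R@u).mean()-np.median(Q@u),np.std(Q@u))
E
```

```text
t 14.1 pos [546.3 -54.1 107.9] rot [-3.141e+00 -1.000e-03  1.730e-01] gap 13.5 F [-0.1  3.8  6.9] 49.999319314956665 shift [0.  2.4 0. ]
1.7140342852937351 0.36718448930737974
```

View pics/end2.png

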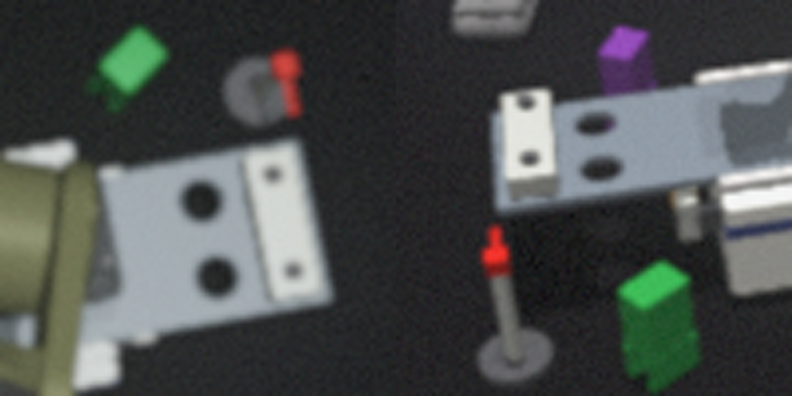

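Both views show the leading edge in line with the pointer, to within about 1–2 mm: tip at (295,115) against edge corner (300,138) in the top half. The plate is level, gripped and clear of the post. Hand in.

```bash
python3 -c "
from cell import manip
print(manip.sign_off())"
```

```text
the job is handed in; nothing more can be done
None
```

The job is handed in (verdict not shown): the red stop stands in the blue tray, and the plate is held by its handle, level on the plinth, with its leading edge measured about 2 mm short of the pointer and clear of the gauge post.

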